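# Move the queue of casting flasks up one place

### The job

Make room at the foot of the sloped flask rest by moving the queue up one place: with your fingertips push the upper flask up the gutter past the upper catch to the top place, and after that push the lower flask up past the lower catch into the middle place, so that each catch springs up behind its flask and keeps it from rolling back. Roll them slowly, only by pushing; never lift a flask out of the gutter, let one run free or disturb the tools lying around.

Things in the scene. Friction and masses are not known exactly. Their poses are not given: they have to be found in the camera images.
- rest_bed: Straight aluminium gutter of the flask rest, fixed, rising 9 degrees to the robot's right. Origin: top of its floor, midway across, at the inner face of the 18 mm high foot lip (low end). y runs uphill along the floor, x across, z square to the floor. 56 mm wide inside, walls 14 mm above the floor, 14 mm slot along its middle for the catches. Floor 40 mm above the bench at the foot.
- head_stop (a point): Head stop closing the gutter's high end: an upright plate 32 mm high with a rubber face. This point: on the gutter floor, midway across, at that face (y = 212 mm of the gutter), 73 mm above the bench. The gutter stands on two trestles (feet 100 mm wide across the gutter); the grey hose of a motor unit passes under it.
- upper_flask: Casting flask, the higher of the two: steel cylinder 40 mm in diameter, 50 mm long, filled with hard white plaster, about 0.18 kg, smooth (friction about 0.35), lying across the gutter so that it rolls along it. Origin: its centre, 20 mm above the gutter floor; x is the roll axis. At the start it leans on the uphill side of the lower catch, at y = 109 mm of the gutter.
- lower_flask: An identical flask (40 mm diameter, 50 mm long), at the start lying against the foot lip, centre at y = 20 mm of the gutter. Origin: its centre; x is the roll axis.
- lower_catch (a joint): Lower sprung catch, a 10 mm wide steel finger in the floor slot; its rounded tip stands 11 mm above the floor at y = 90 mm of the gutter. A flask pushed uphill tips it flush with the floor (under 3 N); it springs up again behind. It does not tip downhill. 0 = fully up, about 0.7 rad = flush. A flask leaning on it has its centre 19 mm uphill of the tip.
- upper_catch (a joint): Upper sprung catch, the same, with its tip at y = 165 mm of the gutter. A flask leaning on it has its centre at y = 184 mm, and there is then 8 mm of play up to the head stop.
- loose_pliers: Flat pliers with black grips, 38 x 135 x 13 mm, loose on the bench beyond the rest, to the right; origin under its middle.
- loose_mould: Closed orange rubber mould, 48 x 63 x 24 mm, loose on the bench beyond the rest, to the left; origin under its middle.
- loose_tweezers: Steel tweezers, 12 x 126 x 8 mm, loose on the bench to the right of the rest; origin under their middle.

How it is judged (in metres and radians):
On the way, in this order (a step that is already met when the one before it is completed fails the run):
1. the upper flask is past the upper catch, which has sprung up behind it, while the lower flask is still below the lower catch (y of upper_flask in the frame of rest_bed above 0.18 m and value of joint upper_catch below 0.15 rad and y of lower_flask in the frame of rest_bed below 0.09 m), for 0.2 s.
2. the lower flask is past the lower catch, which has sprung up behind it (y of lower_flask in the frame of rest_bed above 0.105 m and value of joint lower_catch below 0.15 rad), for 0.2 s.
At the end, for the whole second after the job is handed in: Both flasks rest on the gutter floor (centre under 25 mm above it): the upper past the upper catch (centre over 180 mm along the gutter), the lower leaning on the lower catch (105 to 120 mm along), both catches sprung up behind them (within 0.15 rad of fully up) (all of step 2 and y of upper_flask in the frame of rest_bed above 0.18 m and value of joint upper_catch below 0.15 rad and y of lower_flask in the frame of rest_bed below 0.12 m and z of each of upper_flask, lower_flask in the frame of rest_bed below 0.025 m and linear speed of each of upper_flask, lower_flask below 0.02 m/s); the robot touches nothing.
It fails at once if a flask is lifted off the gutter floor (centre more than 32 mm above it) (z of any of upper_flask, lower_flask in the frame of rest_bed above 0.032 m).
It fails at once if a flask runs free or is knocked along (faster than 0.25 m/s) (linear speed of any of upper_flask, lower_flask above 0.25 m/s).
It fails at once if the pliers, the mould or the tweezers are moved by more than 15 mm (distance of any of loose_pliers, loose_mould, loose_tweezers from where it was at the start of the episode above 0.015 m).
It also fails if it takes over 54 s, if anything falls off the work surface, if the arm or the gripper's body presses on something with over 40 N, if the wrist force passes 120 N, or if a joint passes its speed limit or range.

### The arm

A 7-joint arm with a two-finger parallel gripper is mounted at the origin on a cart in front of the work surface, level with it; the furniture and walls round the work are solid. World frame = base frame: x ahead of the robot, y to its left, z up, the work surface at z = 0. Lengths are in m, angles in degrees, forces in N, time in s.
With the tool pointing down it reaches from about 0.425 to 1.025 m from the base axis. Payload 3.6 kg.
Tool frame: the origin (TCP) lies at the very end of the fingers, on their centre line; the grasp point (between the pads) lies ctrl.grasp_offset behind it (ctrl.grasp_offset is the distance from the TCP to the grasp point, in m); z points along the fingers, y is the line along which they close (so a half turn about z gives the same grasp; the last joint's range is limited). The gripper opens to 85 mm and grips with 20 to 120 N. Pads are 22 mm wide; open, the fingers measure 114 mm over their backs; the gripper's body (76 mm by 85 mm) begins 54 mm behind the grasp point. The pads swing forward as they close: fully open they stand 13 mm farther back than shut.
Start: joints at [61.335, 33.873, 2.773, 92.16, -1.908, 54.013, -1.931], TCP at [0.287, -0.666, 0.231] pointing down, gripper open.
Joint ranges: [-153.93, 153.93], [-27.13, 128.08], [-72.61, 78.16], [10.71, 143.7], [-87.88, 267.88], [4.46, 118.87], [-176.78, 176.78]. Speed limits (degrees/s): [147.25, 147.25, 180, 180, 180, 180, 180].

### API

Orientations are given as a 3x3 rotation matrix whose columns are the frame's x, y, z axes.
In Python, from cell import ctrl gives the robot as it stands.
- The arm moves only by the shell command python3 -m jog 'ROWS' [FORCE]. ROWS is JSON, a list of rows, each a list of 5 numbers: the shift along the tool's x, y, z in mm, then the turn about the tool's z in rad, then the finger opening in mm, from 0 to 85.4. In form: [[x, y, z, twist, gripper], ...]. A call has 1 to 10 rows; each row is the pose to reach, as a shift and turn from the pose commanded when the call began, along the tool's axes at that moment; what a row does not reach only later rows make up. A row lasts 1/12 s, in which the tool goes at most 41.7 mm and 7.16 degrees, less where a joint would pass 70% of its speed; a pose out of reach is approached as far as the arm can. A call with a gripper value outside its range is refused whole. The fingers move at their own pace and stop on an object; FORCE is the grip in N (left out, the last holds). Time passes only in rows, so rows that repeat a pose let the fingers close. It gives the time, the measured TCP pose, the force, the opening and the grip force at its end, in the units of the state.
- ctrl.observe(): the state, without advancing time (a new reading comes with each control period).
- ctrl.camera(name): name is "side" or "top" or "wrist"; returns a dict with "pixels" (420x560x3 uint8, red, green, blue), "depth" (420x560 float32, m along the optical axis (not along the pixel's ray), 0 where there is no reading), "vfov" (degrees; the focal length in pixels is half the picture's height over the tangent of half this angle, whatever the lens; pixels are square), "cx", "cy" (the principal point, pixels), "T" (4x4, takes a point from camera to world coordinates). Camera axes: x right, y up, looking along -z (the intrinsics and any distortion apply to the point x, -y, -z); pixel columns grow to the right and rows downward; lengths in m; the calibration is good to about 2 mm. A picture is of the moment at which its call begins.
- ctrl.job_done(): hands the job in; it is judged then, once.
Trained networks look in a picture, given as the dict that the camera call returned (one of the last four; its "shot" number tells which), for a name from the list of things; names that differ only in an ending like _2 or _b are one class to them, and where a whole thing is asked for, a point or a joint stands for the part that bears it (a point fixed in the world has none). Each returns a list of dicts, best first, with "conf" (0 to 1); they miss things now and then, are a little off and sometimes report something else, mostly with a low value. They report only what shows in the picture. A call takes as long as a camera call.
- ctrl.spot_in(picture, query): "position" ([x, y, z] in m, in world coordinates, good to about 4 mm: the middle of the surface that is visible of it).
- ctrl.mark_of(picture, query): "position" ([x, y, z] in m, in world coordinates, good to about 4 mm: a listed point, or the origin of a listed thing).
The state is a dict: "t": time; "joint_positions": joint angles; "qvel": joint speeds; "tau": joint torques, N m; "ee_pos": TCP position; "tcp_rot": TCP orientation; "ft_force": force on the tool from outside, world axes, zero at the start; "ft_torque": the same for the moment, N m; "gripper_width": opening from 0.0 (shut) to 1.0 (fully open); "finger_force": force on a finger pad.
Only numpy, scipy, OpenCV 4.12 (cv2) and the standard library are available. Lean on these libraries where they do the work, as an engineer would, in place of code of your own. Each camera call takes 0.05 s, during which the arm holds its last target. There are 200 camera calls.

## Working session

There is one attempt and no reset: what is moved stays moved. The work goes in short steps, Python scripts to look and compute and a shell command to move; the robot and the scene stay as the last step left them, time stands still between calls to the robot, and variables do not carry over. Pictures are saved under pics/ and viewed, at most 10 in all, crops included, and the job is handed in when it is done.

```bash
ls; mkdir -p pics; cat > h.py <<'E'
from cell import ctrl
import numpy as np, cv2
E
python3 - <<'E'
from h import *
s=ctrl.observe(); print(s['t'],s['ee_pos'],s['tcp_rot'],ctrl.grasp_offset)
ims=[]
for c in ['top','side']:
    p=ctrl.camera(c); ims.append(p['pixels'])
    print(c,np.round(p['T'],3).tolist(),p['vfov'])
    cv2.imwrite(f'pics/{c}0.png',p['pixels'][:,:,::-1])
    for q in ['rest_bed','head_stop','upper_flask','lower_flask','lower_catch','upper_catch','loose_pliers','loose_mould','loose_tweezers']:
        for f in ['mark_of','spot_in']:
            try: print(q,f,[(np.round(d['position'],4).tolist(),round(d['conf'],2)) for d in getattr(ctrl,f)(p,q)[:2]])
            except Exception as e: print(q,f,e)
print(ctrl.observe()['t'])
E
```

```text
pics
0.0 [ 0.28653978 -0.66505605  0.23013129] [[ 9.18378398e-01  3.95702069e-01 -9.95888952e-04]
 [ 3.95703307e-01 -9.18376144e-01  2.03758674e-03]
 [-1.08323368e-04 -2.26535219e-03 -9.99997428e-01]] 0.0187
top [[-0.005, 0.992, -0.123, 0.461], [-1.0, -0.005, -0.002, -0.116], [-0.002, 0.123, 0.992, 1.004], [0.0, 0.0, 0.0, 1.0]] 53.327404128050766
rest_bed mark_of [([0.4939, 0.0806, 0.0424], 0.96)]
rest_bed spot_in [([0.4959, -0.0609, 0.065], 0.97)]
head_stop mark_of [([0.4975, -0.1275, 0.0705], 0.88)]
head_stop spot_in [([0.4941, -0.0584, 0.0625], 0.75), ([0.4961, -0.0253, 0.0932], 0.29)]
upper_flask mark_of [([0.4933, -0.0269, 0.0755], 0.72)]
upper_flask spot_in [([0.4947, -0.0287, 0.088], 0.68)]
lower_flask mark_of [([0.4979, 0.0632, 0.0619], 0.89), ([0.4948, -0.129, 0.0747], 0.37)]
lower_flask spot_in [([0.4958, 0.059, 0.0823], 0.85)]
lower_catch mark_of it knows: head_stop, loose_mould, loose_pliers, loose_tweezers, lower_flask, rest_bed, upper_flask
lower_catch spot_in []
upper_catch mark_of it knows: head_stop, loose_mould, loose_pliers, loose_tweezers, lower_flask, rest_bed, u
[... 973 characters left out ...]
in [([0.4927, -0.1352, 0.0873], 0.6), ([0.4928, 0.0552, 0.0819], 0.51)]
lower_catch mark_of it knows: head_stop, loose_mould, loose_pliers, loose_tweezers, lower_flask, rest_bed, upper_flask
lower_catch spot_in []
upper_catch mark_of it knows: head_stop, loose_mould, loose_pliers, loose_tweezers, lower_flask, rest_bed, upper_flask
upper_catch spot_in []
loose_pliers mark_of [([0.6588, -0.2275, -0.001], 0.94)]
loose_pliers spot_in [([0.6587, -0.2286, 0.0103], 0.82)]
loose_mould mark_of [([0.6692, 0.0505, 0.0009], 0.9)]
loose_mould spot_in [([0.6639, 0.041, 0.0203], 0.66)]
loose_tweezers mark_of [([0.5279, -0.2967, -0.0075], 0.64)]
loose_tweezers spot_in [([0.5289, -0.3037, 0.0005], 0.88)]
1.7
```

View both.

View pics/top0.png

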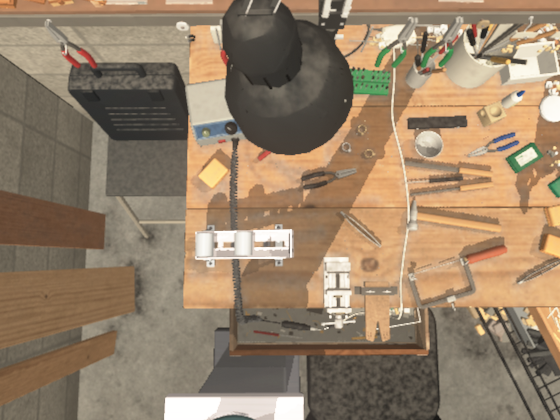

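View pics/side0.png

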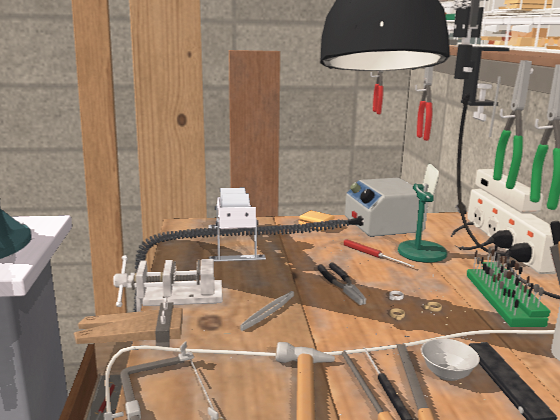

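The top view shows the rest at cols 195–293, row 244, with flasks at cols 205 and 244. The side view looks uphill end-on at (237,215), pliers at (340,283), tweezers at (268,310). A lamp hangs above (290,90 in the top view), so I'll check its extents and the obstacle heights next.

```bash
cat >> h.py <<'E'
def cloud(p):
    h,w=p['depth'].shape; f=h/2/np.tan(np.radians(p['vfov']/2)); d=p['depth']
    v,u=np.mgrid[:h,:w]
    P=np.stack([(u-p['cx'])/f*d,-(v-p['cy'])/f*d,-d,np.ones_like(d)],-1)
    W=(P@p['T'].T)[...,:3]; W[d<=0]=np.nan; return W
def tool(v):
    s=ctrl.observe(); return np.array(s['tcp_rot']).T@(np.array(v)-s['ee_pos'])*1000
E
python3 - <<'E'
from h import *
print({k:v for k,v in ctrl.camera('top').items() if k not in('pixels','depth','T')})
p=ctrl.camera('top');W=cloud(p)
L=W[30:155,222:352].reshape(-1,3);L=L[L[:,2]>.25]
print('lamp',np.nanmin(L,0),np.nanmax(L,0))
V=W[250:330,320:430].reshape(-1,3);V=V[V[:,2]>.02];print('vise',np.nanmin(V,0),np.nanmax(V,0))
for r in (238,244,250): print(r,[tuple(np.round(W[r,c]*1000).tolist()) for c in range(192,298,4)])
q=ctrl.camera('side');S=cloud(q)
L=S[0:75,322:450].reshape(-1,3);L=L[(L[:,1]>-.7)&(L[:,1]<.3)&(L[:,0]<1)];print('lamp side',np.nanpercentile(L,[1,50,99],axis=0))
print('need mm', tool([.495,.015,.23]))
E
```

```text
{'vfov': 53.327404128050766, 'cx': 281.972110310767, 'cy': 206.92037171213045, 'shot': 3}
lamp [ 0.62867363 -0.22520417  0.25014235] [ 0.84860989 -0.00215536  0.57495093]
vise [ 0.30814715 -0.42184948  0.0200151 ] [ 0.45387551 -0.19973697  0.05649323]
238 [(nan, nan, nan), (508.0, 77.0, 73.0), (508.0, 66.0, 83.0), (508.0, 57.0, 82.0), (508.0, 50.0, 76.0), (509.0, 43.0, 63.0), (509.0, 36.0, 48.0), (509.0, 27.0, 48.0), (509.0, 18.0, 47.0), (509.0, 9.0, 48.0), (509.0, -1.0, 52.0), (507.0, -14.0, 92.0), (507.0, -23.0, 97.0), (507.0, -32.0, 97.0), (507.0, -40.0, 90.0), (508.0, -47.0, 59.0), (508.0, -56.0, 60.0), (508.0, -65.0, 60.0), (508.0, -74.0, 65.0), (508.0, -83.0, 64.0), (508.0, -92.0, 68.0), (508.0, -101.0, 68.0), (508.0, -110.0, 68.0), (508.0, -119.0, 69.0), (506.0, -127.0, 100.0), (507.0, -136.0, 80.0), (511.0, -148.0, -2.0)]
244 [(498.0, 102.0, -1.0), (495.0, 76.0, 75.0), (495.0, 66.0, 80.0), (495.0, 57.0, 83.0), (495.0, 49.0, 81.0), (495.0, 42.0, 65.0), (497.0, 44.0, 2.0), (496.0, 27.0, 46.0), (497.0, 25.0, -1.0), (497.0, 15.0, -3.0), (495.0, -1.0, 53.0), (494.0, -14.0, 91.0), 
[... 405 characters left out ...]
.0, 57.0, 82.0), (482.0, 49.0, 77.0), (482.0, 42.0, 65.0), (482.0, 36.0, 48.0), (482.0, 27.0, 46.0), (482.0, 18.0, 50.0), (482.0, 9.0, 47.0), (482.0, -1.0, 54.0), (481.0, -14.0, 91.0), (481.0, -24.0, 97.0), (481.0, -32.0, 96.0), (481.0, -40.0, 90.0), (482.0, -47.0, 58.0), (481.0, -56.0, 61.0), (481.0, -65.0, 64.0), (481.0, -74.0, 65.0), (481.0, -83.0, 64.0), (481.0, -92.0, 66.0), (481.0, -101.0, 69.0), (481.0, -110.0, 69.0), (481.0, -119.0, 68.0), (481.0, -128.0, 73.0), (480.0, -136.0, 99.0), (482.0, -148.0, -1.0)]
lamp side [[ 0.63300931 -0.22679693  0.32501382]
 [ 0.71934985 -0.19206769  0.38492522]
 [ 0.92974587  0.12698122  0.43503785]]
need mm [ 460.56276258 -542.87963649    1.26899703]
```

```bash
python3 -m jog '[[15,-18,0,-0.04,0],[40,-47,0,-0.1,0],[65,-77,0,-0.16,0],[90,-106,0,-0.23,0],[115,-136,0,-0.29,0],[140,-165,0,-0.35,0],[165,-195,0,-0.42,0],[190,-224,0,-0.48,0],[215,-254,0,-0.54,0],[230,-272,0,-0.58,0]]'; python3 - <<'E'
from h import *
s=ctrl.observe(); R=np.array(s['tcp_rot']); print(s['t'],tool([.495,.017,.23]),R[:,0], 'twist',-(np.pi/2-np.arctan2(R[1,0],R[0,0])))
E
```

```text
t: 2.68
ee_pos: [0.3916, -0.3205, 0.2315]
tcp_rot: [[0.546, 0.838, 0.0], [0.838, -0.546, 0.002], [0.002, -0.001, -1.0]]
ft_force: [-0.4, 0.3, 0.2]
gripper_width: 0.001
finger_force: 0.0
2.6833 [339.29474494 -97.5001075    2.14576056] [0.54562064 0.83803075 0.00160434] twist -0.5771303646548656
```

```bash
python3 -m jog '[[20,-6,0,-0.04,0],[55,-16,0,-0.1,0],[95,-27,0,-0.16,0],[135,-38,0,-0.23,0],[175,-50,5,-0.29,0],[215,-62,15,-0.35,0],[255,-73,30,-0.42,0],[295,-84,45,-0.48,0],[325,-93,60,-0.54,0],[339,-97,70,-0.577,0]]'; python3 -m jog '[[0,0,0,0,0],[0,0,0,0,0]]'; python3 - <<'E'
from h import *
s=ctrl.observe(); R=np.array(s['tcp_rot']); print(s['t'],tool([.495,.017,.16]),R[:,0])
ims=[]
for c in ['wrist','top','side']:
    p=ctrl.camera(c); W=cloud(p); ims.append(p['pixels'])
    for q in ['rest_bed','head_stop','upper_flask','lower_flask']:
        print(c,q,[(np.round(d['position'],4).tolist(),round(d['conf'],2)) for d in ctrl.mark_of(p,q)[:2]])
    if c=='wrist':
        np.save('w.npy',W)
s=ims[2][150:300,150:350]
cv2.imwrite('pics/a.png',np.hstack([cv2.resize(ims[0],(440,330)),cv2.resize(s,(360,330))])[:,:,::-1])
E
```

```text
t: 3.52
ee_pos: [0.4983, 0.0176, 0.1608]
tcp_rot: [[-0.002, 1.0, 0.003], [1.0, 0.002, 0.004], [0.004, 0.003, -1.0]]
ft_force: [0.6, -0.2, -0.3]
gripper_width: 0.0
finger_force: 0.0
t: 3.68
ee_pos: [0.4963, 0.012, 0.1609]
tcp_rot: [[0.005, 1.0, -0.001], [1.0, -0.005, -0.0], [-0.0, -0.001, -1.0]]
ft_force: [0.4, -0.5, 0.1]
gripper_width: -0.001
finger_force: 0.0
3.6833 [ 4.95029835 -1.32594083  0.93443052] [ 5.10279886e-03  9.99986979e-01 -6.49750366e-05]
wrist rest_bed [([0.4944, 0.0765, 0.0421], 0.87)]
wrist head_stop [([0.497, -0.1315, 0.071], 0.77)]
wrist upper_flask [([0.4984, -0.0279, 0.0773], 0.77)]
wrist lower_flask [([0.4946, 0.0617, 0.0647], 0.76)]
top rest_bed [([0.6572, -0.2296, -0.0034], 0.49), ([0.531, -0.3004, -0.0007], 0.45)]
top head_stop [([0.494, -0.1263, 0.0742], 0.96)]
top upper_flask [([0.4941, -0.0284, 0.0758], 0.88)]
top lower_flask []
side rest_bed [([0.4939, 0.0776, 0.0399], 0.64)]
side head_stop [([0.4957, -0.1303, 0.0739], 0.69)]
side upper_flask [([0.5003, -0.024, 0.0798], 0.8), ([0.4942, -0.1315, 0.0746], 0.26)]
side lower_flask [([0.493, 0.0661, 0.0658], 0.69)]
```

View pics/a.png

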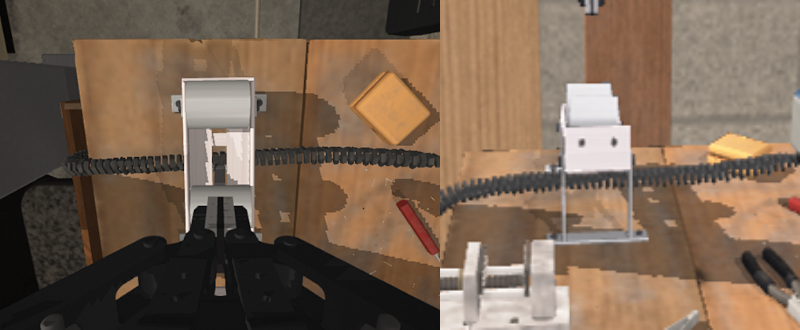

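The wrist view (left) shows the fingers closed in line with the gutter, with the gap between flasks below. The side view (right) shows the rest end-on and the tools untouched. I'll descend into the gap.

```bash
python3 -m jog '[[3,-1,8,0,0],[4,-1,20,0,0],[4,-1,35,0,0],[4,-1,48,0,0],[4,-1,56,0,0],[4,-1,60,0,0],[4,-1,60,0,0],[4,-1,60,0,0],[4,-1,60,0,0]]'; python3 - <<'E'
from h import *
s=ctrl.observe(); print(tool([.495,.013,.069]))
ims=[]
p=ctrl.camera('wrist');cv2.imwrite('pics/b.png',p['pixels'][:,:,::-1])
E
```

```text
t: 5.18
ee_pos: [0.4959, 0.0154, 0.1017]
tcp_rot: [[0.007, 1.0, 0.001], [1.0, -0.007, 0.0], [0.0, 0.001, -1.0]]
ft_force: [-0.3, 0.1, -0.1]
gripper_width: 0.003
finger_force: 0.0
[-2.42886192 -0.91221982 32.72809165]
```

View pics/b.png

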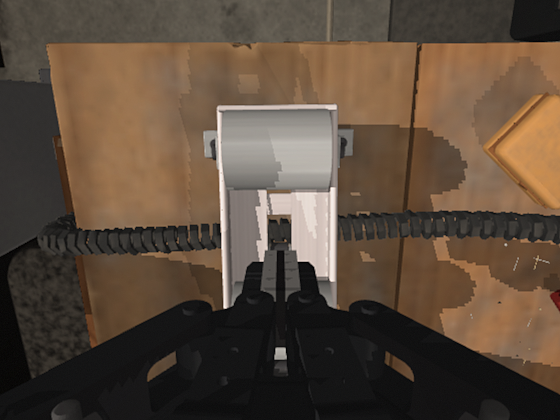

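The fingertips (cols 262–298, row 255) are centred in the gutter (cols 220–338) above the gap, with the lower flask at rows 110–185. I'll go down.

```bash
python3 -m jog '[[0,-1,8,0,0],[0,-1,16,0,0],[0,-1,24,0,0],[0,-1,30,0,0],[0,-1,33,0,0],[0,-1,33,0,0],[-2,-1,33,0,0],[-4,-1,33,0,0],[-6,-1,33,0,0],[-8,-1,33,0,0]]'
```

```text
t: 6.07
ee_pos: [0.4946, 0.0069, 0.0686]
tcp_rot: [[0.007, 1.0, 0.001], [1.0, -0.007, -0.0], [-0.0, 0.001, -1.0]]
ft_force: [0.2, 0.1, 0.3]
gripper_width: -0.003
finger_force: 0.0
```

```bash
python3 -m jog '[[-2,0,0,0,0],[-4,0,0,0,0],[-7,0,-0.8,0,0],[-10,0,-1.3,0,0],[-13,0,-1.8,0,0],[-16,0,-2.2,0,0],[-19,0,-2.7,0,0],[-22,0,-3.2,0,0],[-25,0,-3.7,0,0],[-28,0,-4.1,0,0]]'; python3 - <<'E'
from h import *
p=ctrl.camera('top');W=cloud(p);r=W[244,200:290];print([tuple(np.round(x[1:]*1000).tolist()) for x in W[248,232:290:2]])
print([(np.round(d['position'],4).tolist(),round(d['conf'],2)) for d in ctrl.mark_of(p,'upper_flask')[:2]])
E
```

```text
t: 6.9
ee_pos: [0.4942, -0.021, 0.0725]
tcp_rot: [[0.007, 1.0, 0.0], [1.0, -0.007, -0.0], [-0.0, 0.0, -1.0]]
ft_force: [1.0, 1.1, 0.9]
gripper_width: 0.002
finger_force: 0.5
[(-60.0, 542.0), (-62.0, 539.0), (-64.0, 537.0), (-65.0, 530.0), (-67.0, 526.0), (-69.0, 520.0), (-70.0, 510.0), (-71.0, 496.0), (-72.0, 475.0), (-72.0, 445.0), (-72.0, 407.0), (-54.0, 101.0), (-58.0, 101.0), (-62.0, 97.0), (-67.0, 93.0), (-71.0, 88.0), (-74.0, 61.0), (-78.0, 63.0), (-83.0, 64.0), (-87.0, 66.0), (-92.0, 68.0), (-96.0, 65.0), (-101.0, 67.0), (-105.0, 68.0), (-110.0, 68.0), (-114.0, 73.0), (-119.0, 71.0), (-123.0, 69.0), (-128.0, 67.0)]
[]
```

```bash
python3 -m jog '[[-3,0,-0.5,0,0],[-6,0,-0.9,0,0],[-9,0,-1.4,0,0],[-12,0,-1.9,0,0],[-15,0,-2.4,0,0],[-18,0,-2.8,0,0],[-21,0,-3.3,0,0],[-24,0,-3.8,0,0],[-27,0,-4.3,0,0],[-30,0,-4.7,0,0]]'; python3 -m jog '[[-2,0,-0.3,0,0],[-5,0,-0.8,0,0],[-8,0,-1.3,0,0],[-11,0,-1.7,0,0],[-14,0,-2.2,0,0],[-16,0,-2.5,0,0],[-18,0,-2.8,0,0],[-20,0,-3.1,0,0],[-21,0,-3.3,0,0],[-21,0,-3.3,0,0]]';  python3 - <<'E'
from h import *
p=ctrl.camera('top');W=cloud(p);print([tuple(np.round(x[1:]*1000).tolist()) for x in W[248,250:296:2]])
print([(np.round(d['position'],4).tolist(),round(d['conf'],2)) for d in ctrl.mark_of(p,'upper_flask')[:2]])
E
```

```text
t: 7.83
ee_pos: [0.4939, -0.0512, 0.0771]
tcp_rot: [[0.007, 1.0, -0.0], [1.0, -0.007, -0.0], [-0.0, -0.0, -1.0]]
ft_force: [-0.3, 1.8, 0.5]
gripper_width: -0.002
finger_force: 0.6
t: 8.67
ee_pos: [0.4939, -0.072, 0.0804]
tcp_rot: [[0.007, 1.0, 0.0], [1.0, -0.007, -0.0], [-0.0, 0.0, -1.0]]
ft_force: [0.5, 0.7, -0.2]
gripper_width: 0.001
finger_force: 0.1
[(-79.0, 536.0), (-82.0, 538.0), (-84.0, 537.0), (-86.0, 540.0), (-89.0, 540.0), (-91.0, 541.0), (-93.0, 541.0), (-95.0, 541.0), (-97.0, 537.0), (-100.0, 538.0), (-102.0, 535.0), (-104.0, 533.0), (-106.0, 531.0), (-108.0, 528.0), (-111.0, 524.0), (-113.0, 516.0), (-115.0, 508.0), (-117.0, 494.0), (-121.0, 407.0), (-128.0, 69.0), (-131.0, 107.0), (-136.0, 85.0), (-143.0, -1.0)]
[]
```

```bash
python3 -m jog '[[-1,0,-0.1,0,0],[-2,0,-0.3,0,0],[-3,0,-0.5,0,0],[-3,0,-0.5,0,0],[-3,0,-0.5,0,0]]'; python3 -m jog '[[1,0,0,0,0],[2,0,0,0,0],[3,0,0,0,0],[4,0,0,0,0],[5,0,0,0,0],[7,0,0,0,0],[10,0,0,0,0],[13,0,0,0,0],[15,0,0,0,0]]';  python3 - <<'E'
from h import *
p=ctrl.camera('side');cv2.imwrite('pics/c.png',cv2.resize(p['pixels'][150:270,170:310],(700,600),interpolation=cv2.INTER_CUBIC)[:,:,::-1])
print([(np.round(d['position'],4).tolist(),round(d['conf'],2)) for d in ctrl.mark_of(p,'upper_flask')[:2]])
E
```

```text
t: 9.18
ee_pos: [0.4939, -0.0748, 0.0809]
tcp_rot: [[0.007, 1.0, 0.0], [1.0, -0.007, -0.0], [-0.0, 0.0, -1.0]]
ft_force: [0.6, 0.5, -0.6]
gripper_width: 0.0
finger_force: 0.2
t: 9.93
ee_pos: [0.494, -0.0591, 0.0809]
tcp_rot: [[0.006, 1.0, 0.0], [1.0, -0.006, 0.0], [0.0, 0.0, -1.0]]
ft_force: [-0.7, 0.6, -0.0]
gripper_width: 0.001
finger_force: 0.0
[([0.4996, -0.0992, 0.0888], 0.53)]
```

View pics/c.png

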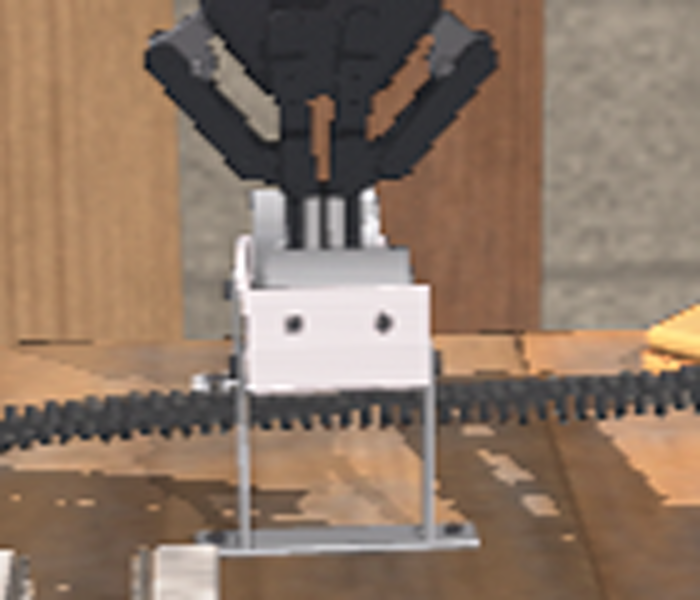

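The head stop (245–430, 285–390) has the flask's rim just behind it and the fingers standing clear behind. I'll lift and travel to the foot.

```bash
python3 -m jog '[[0,0,-10,0,0],[0,0,-30,0,0],[0,0,-50,0,0],[15,0,-60,0,0],[45,0,-60,0,0],[80,0,-60,0,0],[115,0,-60,0,0],[145,0,-60,0,0],[162,0,-60,0,0],[168,0,-60,0,0]]'; python3 -m jog '[[0,0,0,0,0],[0,0,0,0,0],[0,0,0,0,0]]';  python3 - <<'E'
from h import *
print(tool([.495,.108,.061]))
w=ctrl.camera('wrist')
p=ctrl.camera('top');W=cloud(p);print([tuple(np.round(x[1:]*1000).tolist()) for x in W[248,250:296:2]])
for c in (w,p):
  for n in ('upper_flask','lower_flask','rest_bed'):
    print(n,[(np.round(d['position'],4).tolist(),round(d['conf'],2)) for d in ctrl.mark_of(c,n)[:2]])
cv2.imwrite('pics/d.png',np.hstack([cv2.resize(w['pixels'],(400,300)),cv2.resize(p['pixels'][210:285,190:290],(400,300),interpolation=cv2.INTER_CUBIC)])[:,:,::-1])
E
```

```text
t: 10.87
ee_pos: [0.4949, 0.1136, 0.1417]
tcp_rot: [[0.0, 1.0, 0.002], [1.0, -0.0, 0.003], [0.003, 0.002, -1.0]]
ft_force: [0.3, 0.4, -1.0]
gripper_width: -0.001
finger_force: 0.0
t: 11.12
ee_pos: [0.4948, 0.1063, 0.1408]
tcp_rot: [[0.009, 1.0, -0.001], [1.0, -0.009, -0.001], [-0.001, -0.001, -1.0]]
ft_force: [0.9, 0.4, 0.6]
gripper_width: 0.003
finger_force: 0.0
[ 1.79756257  0.23393323 79.74994518]
[(-42.0, 58.0), (-46.0, 56.0), (-51.0, 62.0), (-56.0, 57.0), (-60.0, 64.0), (-65.0, 60.0), (-69.0, 62.0), (-74.0, 65.0), (-78.0, 62.0), (-84.0, 98.0), (-88.0, 100.0), (-93.0, 105.0), (-97.0, 109.0), (-102.0, 108.0), (-106.0, 107.0), (-110.0, 105.0), (-114.0, 99.0), (-119.0, 99.0), (-123.0, 72.0), (-128.0, 71.0), (-131.0, 105.0), (-136.0, 83.0), (-143.0, -2.0)]
upper_flask []
lower_flask []
rest_bed [([0.4965, 0.0776, 0.0399], 0.56)]
upper_flask [([0.4935, -0.1032, 0.0861], 0.6)]
lower_flask [([0.4983, 0.0633, 0.0645], 0.86)]
rest_bed [([0.4953, 0.08, 0.0407], 0.57)]
```

View pics/d.png

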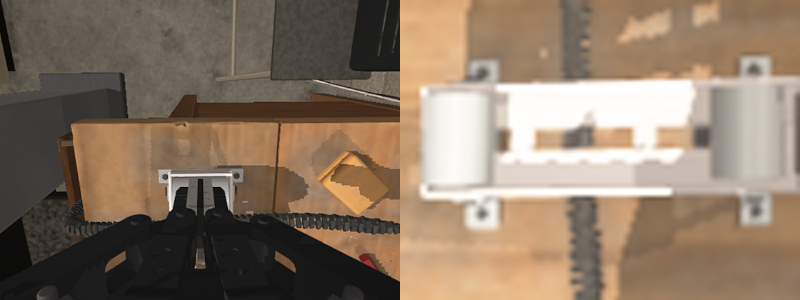

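Upper flask now spans y −84…−119 mm (right picture, cols 712–775), leaning on its catch. The lower flask is still at the foot, and the fingers are beyond the lip. I'll descend behind the lip.

```bash
python3 -m jog '[[2,0,10,0,0],[2,0,25,0,0],[2,0,40,0,0],[2,0,55,0,0],[2,0,66,0,0],[2,0,74,0,0],[2,0,79,0,0],[2,0,79,0,0],[2,0,79,0,0]]'; python3 -m jog '[[-2,0,0,0,0],[-4,0,0,0,0],[-7,0,0,0,0],[-10,0,0,0,0],[-12,0,0,0,0],[-14,0,0,0,0],[-14,0,0,0,0],[-14,0,0,0,0]]'; python3 - <<'E'
from h import *
p=ctrl.camera('top');W=cloud(p);print([tuple(np.round(x[1:]*1000).tolist()) for x in W[248,196:236:2]]); print(tool([.495,.092,.0618]))
E
```

```text
t: 12.27
ee_pos: [0.4952, 0.1104, 0.0618]
tcp_rot: [[0.007, 1.0, -0.0], [1.0, -0.007, -0.0], [-0.0, -0.0, -1.0]]
ft_force: [0.3, 0.3, 0.2]
gripper_width: 0.0
finger_force: 0.0
t: 12.93
ee_pos: [0.4951, 0.0961, 0.0619]
tcp_rot: [[0.007, 1.0, 0.0], [1.0, -0.007, -0.0], [-0.0, 0.0, -1.0]]
ft_force: [0.5, -0.2, 0.2]
gripper_width: -0.008
finger_force: 0.0
[(76.0, 75.0), (71.0, 80.0), (66.0, 80.0), (61.0, 85.0), (57.0, 82.0), (53.0, 79.0), (49.0, 78.0), (46.0, 71.0), (nan, nan), (41.0, 43.0), (37.0, 45.0), (32.0, 45.0), (27.0, 48.0), (23.0, 46.0), (18.0, 45.0), (13.0, 49.0), (8.0, 50.0), (4.0, 53.0), (-1.0, 53.0), (-5.0, 50.0)]
[-4.28283852 -0.01370655  0.10173763]
```

```bash
python3 -m jog '[[-1,0,0,0,0],[-2.5,0,0,0,0],[-4,0,0,0,0],[-5.5,0,-0.2,0,0],[-7,0,-0.5,0,0],[-9,0,-0.8,0,0],[-11,0,-1.1,0,0]]'; python3 - <<'E'
from h import *
p=ctrl.camera('top');W=cloud(p);print([tuple(np.round(x[1:]*1000).tolist()) for x in W[248,196:236:2]]); print(ctrl.observe()['ft_force'])
p=ctrl.camera('side');cv2.imwrite('pics/e.png',cv2.resize(p['pixels'][150:270,170:310],(700,600),interpolation=cv2.INTER_CUBIC)[:,:,::-1])
E
```

```text
t: 13.57
ee_pos: [0.4951, 0.0853, 0.0631]
tcp_rot: [[0.007, 1.0, 0.0], [1.0, -0.007, 0.0], [0.0, 0.0, -1.0]]
ft_force: [0.1, 0.6, 0.4]
gripper_width: 0.001
finger_force: 0.5
[(49.0, 206.0), (78.0, 42.0), (67.0, 78.0), (61.0, 82.0), (57.0, 82.0), (52.0, 84.0), (48.0, 82.0), (44.0, 82.0), (40.0, 76.0), (36.0, 74.0), (34.0, 63.0), (32.0, 46.0), (27.0, 46.0), (23.0, 47.0), (18.0, 49.0), (13.0, 48.0), (8.0, 51.0), (4.0, 53.0), (-1.0, 50.0), (-6.0, 54.0)]
[ 0.13716871  1.18976634 -0.0985775 ]
```

```bash
python3 -m jog '[[-3,0,-0.5,0,0],[-6,0,-0.9,0,0],[-9,0,-1.4,0,0],[-12,0,-1.9,0,0],[-15,0,-2.4,0,0],[-18,0,-2.8,0,0],[-21,0,-3.3,0,0],[-24,0,-3.8,0,0],[-27,0,-4.3,0,0],[-30,0,-4.7,0,0]]'; python3 -m jog '[[-3,0,0,0,0],[-6,0,0,0,0],[-9,0,0,0,0],[-12,0,-0.5,0,0],[-15,0,-1,0,0],[-18,0,-1.5,0,0],[-21,0,-2,0,0],[-24,0,-2.5,0,0],[-27,0,-2.9,0,0],[-30,0,-3.4,0,0]]'; python3 - <<'E'
from h import *
p=ctrl.camera('top');W=cloud(p);print([tuple(np.round(x[1:]*1000).tolist()) for x in W[248,220:260:2]]); print(ctrl.observe()['ft_force'])
E
```

```text
t: 14.5
ee_pos: [0.4947, 0.055, 0.0678]
tcp_rot: [[0.007, 1.0, -0.0], [1.0, -0.007, -0.0], [-0.0, -0.0, -1.0]]
ft_force: [-0.3, 0.8, 0.5]
gripper_width: -0.001
finger_force: 0.5
t: 15.33
ee_pos: [0.4944, 0.0248, 0.0711]
tcp_rot: [[0.007, 1.0, -0.0], [1.0, -0.007, -0.0], [-0.0, -0.0, -1.0]]
ft_force: [0.3, 1.6, 0.2]
gripper_width: -0.002
finger_force: 0.7
[(-31.0, 437.0), (-32.0, 425.0), (-32.0, 404.0), (-11.0, 227.0), (3.0, 90.0), (-1.0, 92.0), (-6.0, 94.0), (-10.0, 92.0), (-14.0, 90.0), (-19.0, 90.0), (-22.0, 83.0), (-26.0, 77.0), (-28.0, 54.0), (-33.0, 59.0), (-37.0, 56.0), (-42.0, 60.0), (-46.0, 56.0), (-51.0, 60.0), (-56.0, 56.0), (-60.0, 63.0)]
[-0.35801335 -0.76118061  0.21529616]
```

```bash
python3 -m jog '[[-3,0,-0.5,0,0],[-6,0,-0.9,0,0],[-9,0,-1.4,0,0],[-12,0,-1.9,0,0],[-15,0,-2.4,0,0],[-18,0,-2.8,0,0],[-20,0,-3.2,0,0],[-22,0,-3.5,0,0],[-24,0,-3.8,0,0],[-25,0,-4,0,0]]'; python3 -m jog '[[0,0,0,0,0],[0,0,0,0,0],[0,0,0,0,0]]'; python3 - <<'E'
from h import *
p=ctrl.camera('top');W=cloud(p);print([tuple(np.round(x[1:]*1000).tolist()) for x in W[248,230:294:2]]); print(ctrl.observe()['ft_force'])
E
```

```text
t: 16.22
ee_pos: [0.4944, 0.0001, 0.0752]
tcp_rot: [[0.007, 1.0, 0.0], [1.0, -0.007, 0.0], [0.0, 0.0, -1.0]]
ft_force: [-0.2, 1.2, 0.2]
gripper_width: -0.0
finger_force: 0.5
t: 16.47
ee_pos: [0.4942, 0.0002, 0.075]
tcp_rot: [[0.007, 1.0, -0.0], [1.0, -0.007, -0.0], [-0.0, -0.0, -1.0]]
ft_force: [0.0, -0.8, 0.1]
gripper_width: 0.006
finger_force: 0.1
[(-54.0, 511.0), (-55.0, 497.0), (-54.0, 468.0), (-53.0, 442.0), (-55.0, 429.0), (-54.0, 397.0), (-28.0, 96.0), (-32.0, 98.0), (-37.0, 97.0), (-41.0, 98.0), (-45.0, 89.0), (-49.0, 87.0), (-51.0, 60.0), (-56.0, 61.0), (-60.0, 61.0), (-65.0, 64.0), (-69.0, 61.0), (-74.0, 66.0), (-78.0, 63.0), (-84.0, 99.0), (-89.0, 102.0), (-93.0, 103.0), (-97.0, 108.0), (-102.0, 108.0), (-106.0, 110.0), (-110.0, 106.0), (-114.0, 104.0), (-119.0, 94.0), (-123.0, 71.0), (-128.0, 72.0), (-131.0, 107.0), (-136.0, 83.0)]
[-0.11268095 -0.11985721  0.06334759]
```

```bash
python3 -m jog '[[1,0,0,0,0],[2,0,0,0,0],[3,0,0,0,0],[4,0,0,0,0],[5,0,0,0,0],[7,0,-1,0,0],[10,0,-3,0,0],[13,0,-10,0,0],[14,0,-30,0,0],[14,0,-50,0,0]]'; python3 -m jog '[[15,0,-20,0,0],[40,0,-30,0,0],[70,0,-30,0,0],[90,0,-30,0,0],[100,0,-30,0,0],[100,0,-30,0,0],[100,0,-30,0,0]]'; python3 - <<'E'
from h import *
p=ctrl.camera('top');W=cloud(p);print([tuple(np.round(x[1:]*1000).tolist()) for x in W[248,230:294:2]])
for n in ('upper_flask','lower_flask','loose_pliers','loose_mould','loose_tweezers'):
    print(n,[(np.round(d['position'],4).tolist(),round(d['conf'],2)) for d in ctrl.mark_of(p,n)[:2]])
cv2.imwrite('pics/f.png',cv2.resize(p['pixels'][200:290,180:300],(800,600),interpolation=cv2.INTER_CUBIC)[:,:,::-1])
E
```

```text
t: 17.35
ee_pos: [0.4938, 0.0151, 0.1256]
tcp_rot: [[0.006, 1.0, -0.002], [1.0, -0.006, 0.0], [0.0, -0.002, -1.0]]
ft_force: [1.3, -0.2, -0.0]
gripper_width: -0.0
finger_force: 0.0
t: 17.93
ee_pos: [0.4948, 0.1138, 0.1551]
tcp_rot: [[0.006, 1.0, -0.001], [1.0, -0.006, -0.001], [-0.001, -0.001, -1.0]]
ft_force: [0.0, -0.2, -0.1]
gripper_width: -0.002
finger_force: 0.0
[(4.0, 51.0), (-1.0, 52.0), (-9.0, 82.0), (-14.0, 90.0), (-19.0, 95.0), (-23.0, 95.0), (-27.0, 93.0), (-32.0, 94.0), (-36.0, 91.0), (-40.0, 92.0), (-44.0, 84.0), (-46.0, 56.0), (-51.0, 59.0), (-56.0, 61.0), (-60.0, 59.0), (-65.0, 61.0), (-69.0, 61.0), (-74.0, 63.0), (-79.0, 67.0), (-84.0, 100.0), (-89.0, 103.0), (-93.0, 107.0), (-97.0, 108.0), (-102.0, 109.0), (-106.0, 110.0), (-110.0, 106.0), (-114.0, 104.0), (-119.0, 97.0), (-123.0, 73.0), (-128.0, 74.0), (-131.0, 103.0), (-136.0, 81.0)]
upper_flask [([0.5341, -0.2993, -0.001], 0.66), ([0.4935, -0.1026, 0.0863], 0.6)]
lower_flask [([0.4968, -0.0268, 0.0778], 0.86), ([0.6657, 0.0537, -0.0015], 0.68)]
loose_pliers [([0.658, -0.2293, -0.0023], 0.75), ([0.4944, 0.0816, 0.0414], 0.54)]
loose_mould [([0.6629, 0.054, -0.0031], 0.76), ([0.4937, -0.1004, 0.0859], 0.36)]
loose_tweezers [([0.4961, -0.0983, 0.084], 0.49), ([0.5321, -0.2997, -0.0004], 0.48)]
```

View pics/f.png

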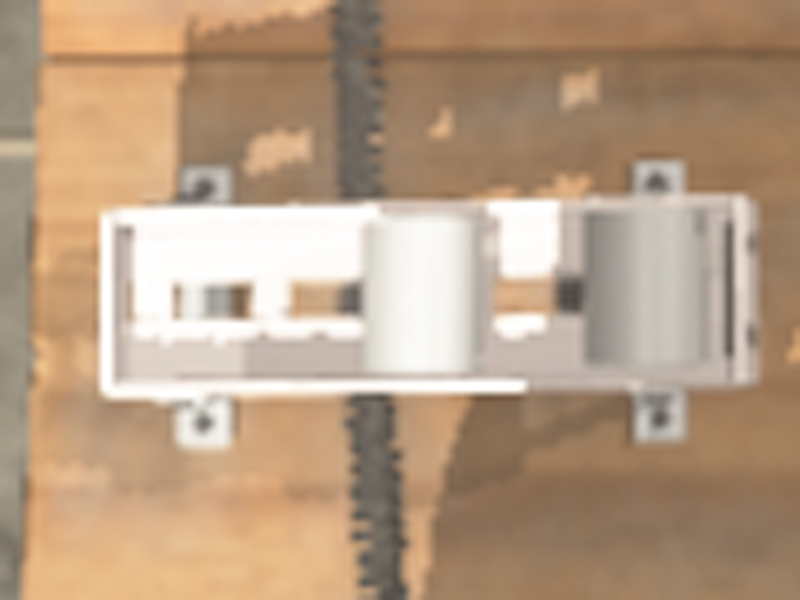

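Both flasks (cols 365–480 and 585–705) lean on the dark catches at cols 350 and 570. The foot is empty, the tools are unmoved, and the arm is clear.

```bash
python3 -m jog '[[0,0,0,0,0],[0,0,0,0,0],[0,0,0,0,0],[0,0,0,0,0]]'; python3 -c "
from cell import ctrl
print(ctrl.job_done())"
```

```text
t: 18.57
ee_pos: [0.4952, 0.1142, 0.1551]
tcp_rot: [[0.007, 1.0, -0.0], [1.0, -0.007, -0.0], [-0.0, -0.0, -1.0]]
ft_force: [0.4, -0.1, -0.4]
gripper_width: 0.001
finger_force: 0.0
the job is handed in; nothing more can be done
None
```

The queue is moved up and the job handed in at about 18.6 s: the last top-camera check showed the upper flask leaning on the upper catch, the lower flask on the lower catch, the foot empty, the tools in place and the arm clear; no verdict came back.

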